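# Open the cinnamon jar in the counter brace

## Task

Stand the square white jar with the blue lid fully down in the wooden jar brace, and only there twist its tight lid anticlockwise (seen from above) about a fifth of a turn, stopping once its lugs are free. Then lift the lid off and finish while still holding it, level and still, just above the open jar: a finger's breadth or two clear of the rim, touching nothing but the gripper, with the jar left standing in the brace. Do not disturb the other things on the counter.

Things in the scene. Friction and masses are not known exactly. Their poses are not given: they have to be found in the camera images.
- jar_mid (a point): the jar: white ceramic with blue bands, square body 62 x 62 mm, 60 mm high, edges rounded; above it a round neck with its rim 98 mm above the base; 105 mm high with the lid on; about 0.4 kg. The point is on its axis, 49 mm above the base and 49 mm below the rim; z up, x and y square to the flat sides. It starts upright on the counter, lid shut
- lid_mid (a point): the lid: blue, round, 62 mm in diameter, 26 mm high, white stripe on top, 45 g; the point is its centre, 13 mm below its top. Shut, it lies 43 mm above jar_mid; at 62 mm above that its lower edge is level with the rim. Three lugs inside hold it down (1 mm of play) until it is turned 0.91 rad anticlockwise; then it lifts straight off
- thread (a joint): how far the lid is turned anticlockwise from shut, rad: 0 is shut; from 0.91 on it is free to lift, about 1.2 is a good place to stop, beyond 1.5 is overturned, 1.65 is a hard stop. Turning takes about 0.4 N m, with up to 0.05 rad of play between lid and thread. It stays put once the lid is off
- brace: the jar brace: square wooden socket fixed to the counter, 100 mm square, 36 mm high; pocket 66 x 66 mm, its floor 5 mm above the counter, straight up to 26 mm, then flared to 78 mm at the rim. Origin: underside centre; x and y square to the pocket's sides. The jar fits in any of four quarter turns, twisting 0.07 rad either way. Seated, jar_mid is 54 mm above this origin
- jar: the same jar; this origin is the centre of its underside. The jar is loose and turns along with its tight lid when not braced; it can be lifted and carried by its shut lid. The neck leaves 19 mm free between the body's top and the lid's lower edge
- lid: the same lid; this origin is the centre of its lower edge
- plate: white saucer, 100 mm wide, 12 mm high; origin under its centre
- tart: baked custard tart, 66 mm wide, 23 mm high, on the saucer; origin under its centre
- spare_jar: round amber glass jar with a brass-coloured lid, 60 mm wide, 85 mm high, not the one to open; origin under its centre
- cup: blue mug, 66 mm wide, 55 mm high; origin under its centre
- carton: white carton with a blue band, 75 x 130 x 45 mm; origin under its centre
- spatula: spatula lying flat, along its own x; origin under its middle
- shaker: aluminium shaker, 54 mm wide, 94 mm high; origin under its centre
Things that resemble listed ones, but are neither listed nor needed, are in the scene too. What is meant by the lid is not red, and is the smaller of those in its own colour.

How it is judged:
By the outcome, as a careful person would: the job done as asked, in the order asked, and still so for the second after the job is handed in, while the arm keeps its last pose, push and grip.
It also fails if it takes over 51 s, if anything falls off the work surface, if the arm or the gripper's body presses on something with over 40 N, if the wrist force passes 120 N, or if a joint passes its speed limit or range.

## Robot

A 7-joint arm with a two-finger parallel gripper is mounted at the origin on the work surface. World frame = base frame: x ahead of the robot, y to its left, z up, the work surface at z = 0. Lengths are in mm, angles in rad, forces in N, time in s.
With the tool pointing down it reaches from about 350 to 900 mm from the base axis. Payload 19.9 kg.
Tool frame: the origin (TCP) lies on the centre line of the jaws, within the pads' length; the fingertips stand 8 mm ahead of it and the grasp point (between the pads) lies 11 mm behind it; z points along the fingers, y is the direction in which the jaws open and shut (so a half turn about z gives the same grasp; the last joint's range is limited). The gripper opens to 94 mm and grips with 3 to 60 N. Pads are 16 mm wide; open, the fingers measure 119 mm over their backs; the gripper's body (75 mm by 177 mm) begins 78 mm behind the grasp point.
Start: joints at [1.248, 0.417, -0.01, 1.614, 0.005, 1.111, -0.053], TCP at [173.797, -600.328, 213.425] pointing down, gripper open.
Joint ranges: [-2.81, 2.81], [-0.39, 2.02], [-1.27, 1.25], [0.06, 2.57], [-1.19, 4.33], [0.19, 2], [-2.82, 2.82]. Speed limits (rad/s): [1.89, 1.89, 2.39, 2.39, 3.01, 3.01, 3.01].

## Interface

Orientations are given as [roll, pitch, yaw] about the fixed x, y, z axes, in that order (R = Rz(yaw) Ry(pitch) Rx(roll)).
In Python, from station import readout, capture, r gives the robot as it stands.
- The arm moves only by the tool step_arm, never from a script. Its argument "deltas" is a list of rows, each a list of 4 numbers: the shift along the tool's x, y, z in m, then the turn about the tool's z in degrees. A call has 1 to 12 rows; each row shifts and turns the commanded pose from where the row before left it, along the tool's axes as they then stand; what a row does not reach is not made up. A row lasts 1/8 s, in which the tool goes at most 62.5 mm and 10.7 degrees, less where a joint would pass 70% of its speed; a pose out of reach is approached as far as the arm can. A call with a gripper value outside its range is refused whole. "gripper" is the opening, from 0 (shut) to 1 (fully open), set as the call begins (left out, the last holds). The fingers move at their own pace and stop on an object; the grip force is fixed at half the most. Time passes only in rows, so rows that do not move let the fingers close. It gives the time, the measured TCP pose, the force and the opening at its end, in the units of the state.
- readout.state(): the state, without advancing time (a new reading comes with each control period).
- capture(name): name is "scene" or "top" or "wrist"; returns a dict with "pixels" (480x640x3 uint8, red, green, blue), "fx", "fy", "cx", "cy" (pixels), "origin" and "attitude" of the camera in the world. Camera axes: x right, y up, looking along -z (the intrinsics and any distortion apply to the point x, -y, -z); pixel columns grow to the right and rows downward; lengths in mm; the calibration is good to about 2 mm. A picture is of the moment at which its call begins. There is no depth.
- r.sign_off(): hands the job in, once; it reports no verdict.
The state is a dict: "clock": time; "joints": joint angles; "dq": joint speeds; "effort": joint torques, N m; "tcp_pos": TCP position; "tool_rot": TCP orientation; "force": force on the tool from outside, world axes, zero at the start; "wrist_torque": the same for the moment, N m; "grip_width": opening from 0.0 (shut) to 1.0 (fully open).
Only numpy, scipy, OpenCV 4.12 (cv2) and the standard library are available. Lean on these libraries where they do the work, as an engineer would, in place of code of your own. Each camera call takes 0.05 s, during which the arm holds its last target.

## Working session

There is one attempt and no reset: what is moved stays moved. The work goes in short steps, Python scripts to look and compute and a tool call to move; the robot and the scene stay as the last step left them, time stands still between calls to the robot, and variables do not carry over. Pictures are saved under pics/ and viewed, and the job is handed in when it is done.

Besides the shell and the picture viewer there is one more tool, called by a JSON object that holds its "method" and its "body". step_arm: Moves the arm, as the interface text tells. Its arguments: {"type":"object","properties":{"deltas":{"type":"array","items":{"type":"array","items":{"type":"number"}}},"gripper":{"type":"number"}},"required":["deltas"]}

```bash
mkdir -p pics; ls; python3 - <<'E'
from station import readout, capture, r
import cv2
for n in("scene","top","wrist"):
    d=capture(n); cv2.imwrite(f"pics/{n}0.png",d["pixels"][:,:,::-1])
    print(n,{k:v for k,v in d.items() if k!="pixels"})
print(readout.state())
E
```

```text
pics
scene {'fx': 498.67699756639377, 'fy': 498.67699756639377, 'cx': 314.76611639985464, 'cy': 238.15897075481266, 'origin': array([1240.77903311,  471.0127232 , 1022.93602183]), 'attitude': array([ 0.71494004, -0.01298245,  2.18791114])}
top {'fx': 436.96856140065836, 'fy': 436.96856140065836, 'cx': 317.3514974106593, 'cy': 235.8713384918607, 'origin': array([ 524.03964709,   24.70837135, 1229.01032165]), 'attitude': array([ 0.04184974, -0.02578838, -1.57158301])}
wrist {'fx': 409.9516289325171, 'fy': 409.9516289325171, 'cx': 311.0646706570812, 'cy': 236.59952631071604, 'origin': array([ 244.95598984, -579.84779934,  384.96395221]), 'attitude': array([-0.25861205,  0.00168518, -1.28853549])}
{'clock': 0.15, 'joints': array([ 1.24747369,  0.41785415, -0.01029382,  1.61400581,  0.00472079,
        1.11067651, -0.05298146]), 'dq': array([ 0.00142989, -0.00171222,  0.00166432, -0.00221964,  0.00161073,
       -0.00104333, -0.00168016]), 'effort': array([ 1.50780354e-03, -8.51525688e+01,  6.39576316e-01, -4.26134884e+01,
       -4.87719092e-02,  1.70728436e-02,  1.56411907e-04]), 'tcp_pos': array([ 173.72535323, -600.09603558,  212.97087992]), 'tool_rot': array([-3.14067678e+00,  9.93601510e-05,  2.81849597e-01]), 'force': array([ 0.02793484, -0.16465771,  0.50668175]), 'wrist_torque': array([0.04468175, 0.00754839, 0.0280536 ]), 'grip_width': 1.0023477614139693}
```

View pics/top0.png

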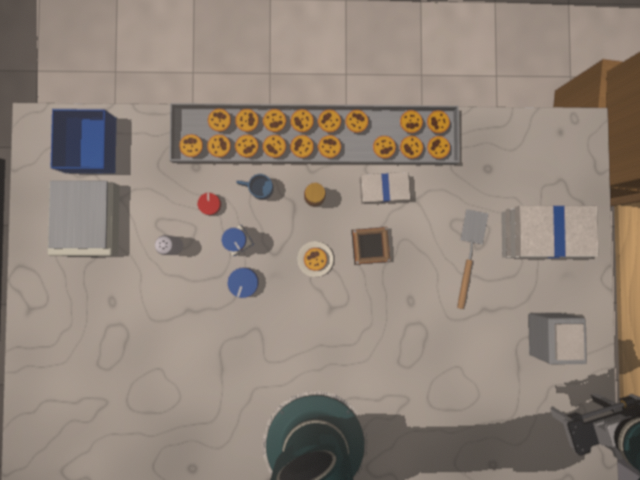

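View pics/scene0.png

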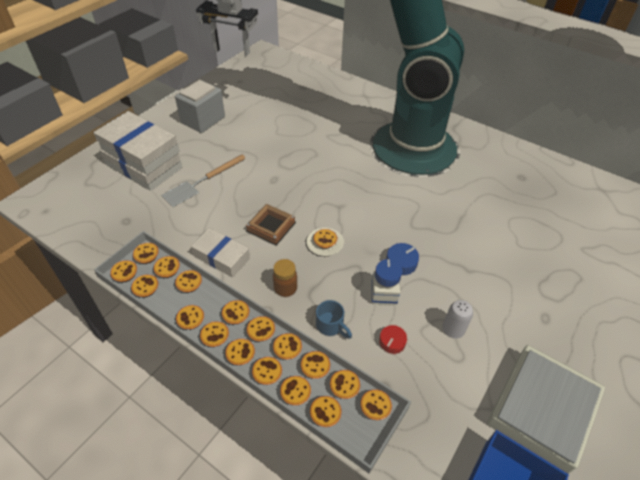

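View pics/wrist0.png

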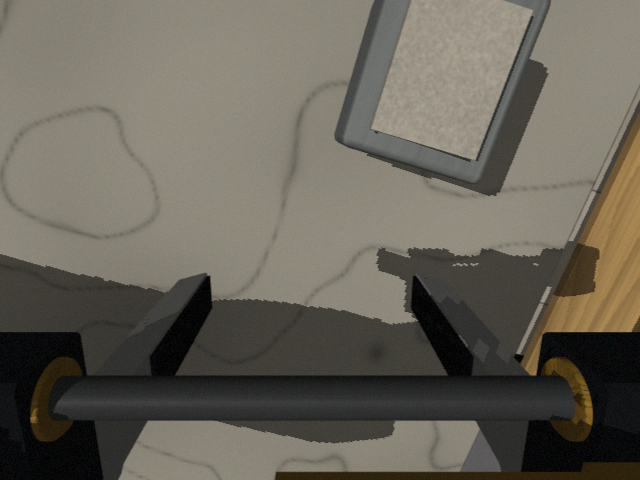

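Candidates: a blue lid on a square white body at top (235,240), a larger blue lid at (243,282), and a red lid at (209,204). I'll check these in close crops.

```bash
python3 - <<'E'
import cv2,numpy as np
a=cv2.imread("pics/top0.png"); b=cv2.imread("pics/scene0.png")
A=cv2.resize(a[215:305,200:290],(540,540),interpolation=cv2.INTER_CUBIC)
cv2.imwrite("pics/c1.png",A)
cv2.imwrite("pics/c2.png",cv2.resize(b[230:310,350:450],(800,600)[:1]+(640,) if 0 else (750,600),interpolation=cv2.INTER_CUBIC))
cv2.imwrite("pics/c3.png",cv2.resize(a[215:275,340:400],(600,600),interpolation=cv2.INTER_CUBIC))
E
```

```text
(no output)
```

View pics/c1.png

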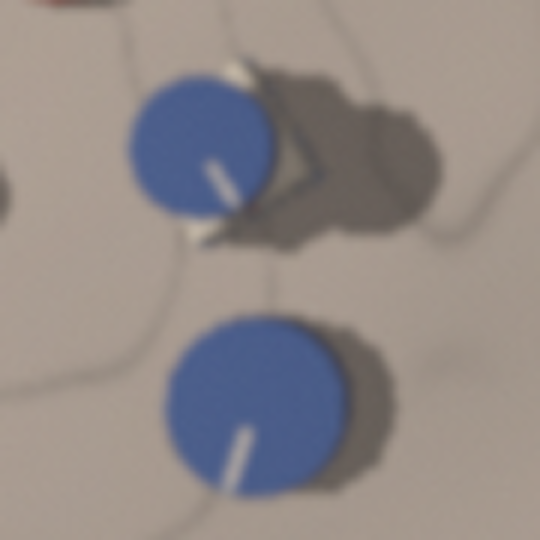

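View pics/c2.png

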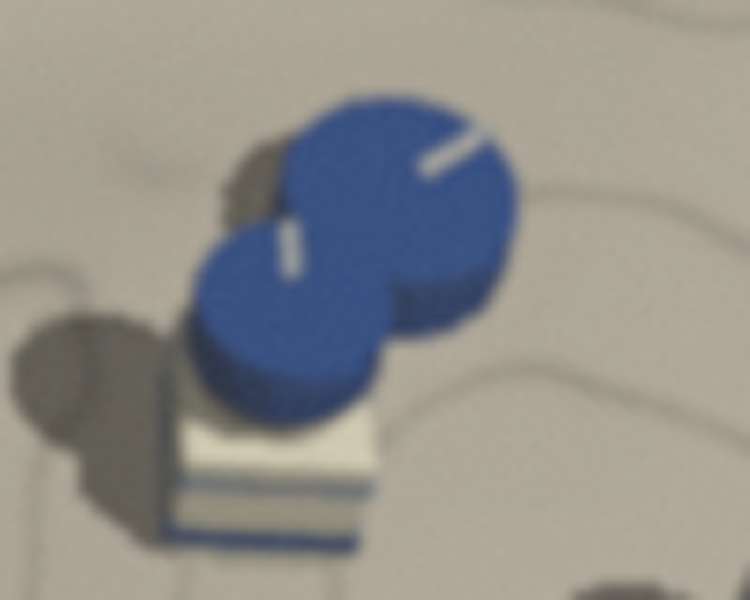

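View pics/c3.png

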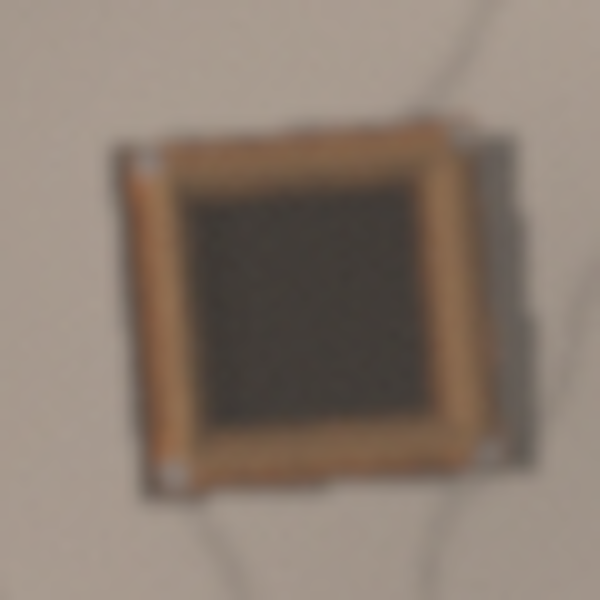

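The small blue lid on the square white body, at (234,239), is the jar. The larger lid at (243,282) is loose, and the red one at (209,204) is excluded too. Next I'll measure the jar and brace.

```bash
cat > h.py <<'E'
import numpy as np, cv2
from scipy.spatial.transform import Rotation as R
def ray(c,u,v):
    d=np.array([(u-c["cx"])/c["fx"],-(v-c["cy"])/c["fy"],-1.])
    return np.array(c["origin"]),R.from_euler("xyz",c["attitude"]).as_matrix()@d
def at(c,u,v,z):
    o,d=ray(c,u,v); return (o+d*(z-o[2])/d[2])[:2].round(1)
def px(c,p):
    q=R.from_euler("xyz",c["attitude"]).as_matrix().T@(np.array(p)-c["origin"])
    return np.array([c["cx"]-c["fx"]*q[0]/q[2],c["cy"]+c["fy"]*q[1]/q[2]])
def save(c,n): cv2.imwrite("pics/"+n+".png",np.ascontiguousarray(c["pixels"][:,:,::-1]))
E
python3 - <<'E'
from h import *
from station import capture
t=capture("top"); s=capture("scene")
print("lid top", at(t,233.8,239.5,105))
print("lid scene", at(s,350+293/7.5,230+310/7.5,105))
print("big lid", at(t,200+258/6,215+405/6,30))
for u,v in [(238,68),(322,172),(197,240)]: print("body", at(t,200+u/6,215+v/6,60))
for u,v in [(145,155),(465,132),(492,455),(172,478)]: print("brace",at(t,340+u/10,215+v/10,36))
E
```

```text
lid top [561.7 209.8]
lid scene [565.8 217.2]
big lid [447.1 196.4]
body [598.4 201.9]
body [552.1 164.4]
body [522.  219.5]
brace [ 588.8 -108. ]
brace [ 595.1 -196.1]
brace [ 506.5 -202.9]
brace [ 500.4 -115. ]
```

```bash
cat >> h.py <<'E'
def tool(dx,dy,yaw):
    # world shift -> tool x,y (tool pointing down)
    return np.array([dx*np.cos(yaw)+dy*np.sin(yaw), dx*np.sin(yaw)-dy*np.cos(yaw)])/1000
E
python3 - <<'E'
from h import *
from station import capture,readout
s=readout.state();w=capture("wrist"); p=s["tcp_pos"];yaw=s["tool_rot"][2]
for z in(0,36,105):
    g=at(w,320,200,z)-p[:2]; print(z,g,tool(*g,yaw)*1000)
    if z: 
        tgt=np.array([[548,-155],[563,212]][z==105])-g
        print("tcp",tgt,"delta",tool(*(tgt-p[:2]),yaw))
E
```

```text
0 [10.14682335 -5.80624284] [8.13217909 8.39869891]
36 [15.84682335 -3.40624284] [14.27473684  7.67829334]
tcp [ 532.15317665 -151.59375716] delta [ 0.46900404 -0.33125177]
105 [26.74682335  1.29375716] [26.05176454  6.19450813]
tcp [536.25317665 210.70624284] delta [ 0.57368379 -0.67812386]
```

{"method": "step_arm", "body": {"deltas": [[0.02,-0.014,-0.005,0],[0.04,-0.028,-0.005,0],[0.041,-0.029,-0.005,0],[0.041,-0.029,-0.005,0],[0.041,-0.029,-0.005,0],[0.041,-0.029,-0.005,0],[0.041,-0.029,0,0],[0.041,-0.029,0,0],[0.041,-0.029,0,0],[0.041,-0.029,0,0],[0.041,-0.029,0,0],[0.03,-0.02,0,0]]}}

```text
clock: 1.8
tcp_pos: [525.8, -159.2, 243.8]
tool_rot: [3.142, -0.0, 0.284]
force: [0.1, 0.2, -0.3]
grip_width: 1.002
```

{"method": "step_arm", "body": {"deltas": [[0.01,-0.01,0,0],[0,0,0,0],[0,0,0,0]]}}

```text
clock: 2.17
tcp_pos: [531.0, -151.1, 243.5]
tool_rot: [3.141, 0.0, 0.28]
force: [0.3, -0.5, -0.6]
grip_width: 0.999
```

```bash
python3 - <<'E'
from h import *
from station import capture,readout
w=capture("wrist"); save(w,"w1"); s=readout.state(); print(s["tcp_pos"],s["tool_rot"],s["joints"],s["clock"])
import pickle; w.pop; pickle.dump(w,open("w1.pkl","wb"))
E
```

```text
[ 530.97105267 -151.27471638  243.51395752] [3.14121563e+00 3.73324203e-04 2.80017997e-01] [ 0.50317747  0.27670629 -0.3387509   1.75355959  0.10117694  1.12848013
 -1.15782312] 2.225
```

View pics/w1.png

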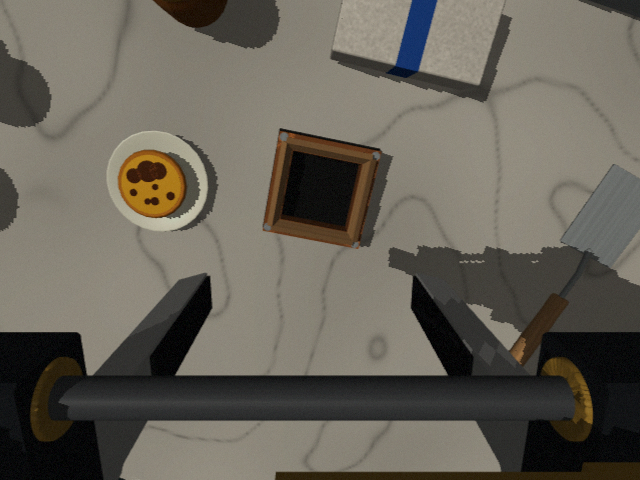

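```bash
python3 - <<'E'
import cv2
a=cv2.imread("pics/w1.png")
cv2.imwrite("pics/w1c.png",cv2.resize(a[115:265,250:400],(600,600),interpolation=cv2.INTER_CUBIC))
E
```

```text
(no output)
```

View pics/w1c.png

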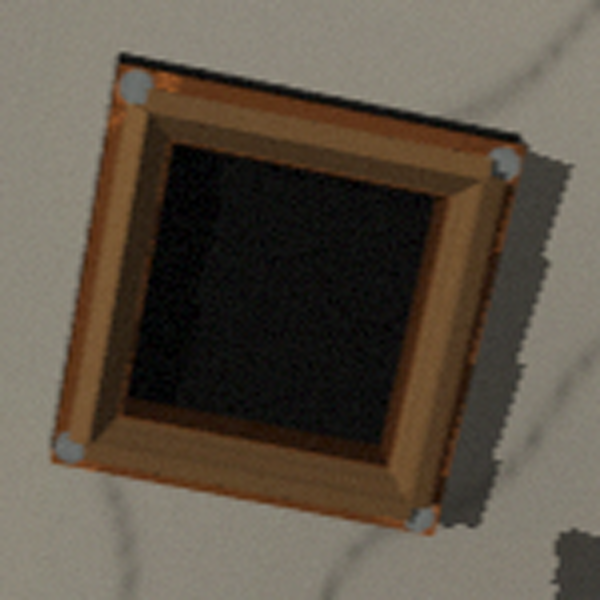

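```bash
python3 - <<'E'
from h import *
import pickle
w=pickle.load(open("w1.pkl","rb"))
for L in([(136,86),(505,162),(420,518),(69,446)],[(120,68),(523,148),(435,533),(53,462)]):
    P=np.array([at(w,250+(u-1.5)/4,115+(v-1.5)/4,36) for u,v in L])
    print(P.tolist(),P.mean(0))
    e=np.roll(P,-1,0)-P
    print(np.linalg.norm(e,axis=1), [(np.degrees(np.arctan2(*x[::-1]))%90) for x in e])
# view pose over jar
g=np.array([26.7,1.3])
print(tool(*(np.array([563,212])-g-[531,-151.3]),.28))
E
```

```text
[[588.6, -109.0], [595.6, -194.0], [510.0, -201.0], [503.8, -115.4]] [ 549.5  -154.85]
[85.28774824 85.88573805 85.824239   85.0411665 ] [np.float64(4.707852244372219), np.float64(4.675000060401771), np.float64(4.142693745500452), np.float64(4.316027519865628)]
[[591.4, -104.5], [599.7, -196.9], [507.4, -205.6], [499.0, -112.7]] [ 549.375 -154.925]
[92.77203242 92.70911498 93.27899013 92.76313923] [np.float64(5.132922775935384), np.float64(5.384668101555633), np.float64(5.166623523373374), np.float64(5.071404780060158)]
[ 0.10513434 -0.34643738]
```

```bash
python3 - <<'E'
from h import *
import pickle
w=pickle.load(open("w1.pkl","rb"))
print(at(w,107,181,12),at(w,208.5,181,12), np.linalg.norm(at(w,107,181,12)-at(w,208.5,181,12)))
print(np.linalg.norm(at(w,157,131,12)-at(w,157,231.5,12)))
f=lambda u,v:(250+u/4,115+v/4)
q=lambda a,b,z:np.linalg.norm(at(w,*f(*a),z)-at(w,*f(*b),z))
print("rim78",q((150,93),(487,180),36),"straight66",q((172,143),(446,195),26), "floor", q((130,400),(382,440),5))
E
```

```text
[498.2  48.1] [525.9 -47.8] 99.82033860892278
99.18412171310482
rim78 79.04612577476522 straight66 65.30459401910403 floor 65.46632722247368
```

The scale checks out: saucer 99.5 mm, pocket rim 79, pocket 65. The brace is at (549.4, -154.9) with yaw about 4.9°. Now over to the jar.

{"method": "step_arm", "body": {"deltas": [[0.005,-0.016,0,0],[0.012,-0.04,0,0],[0.015,-0.05,0,0],[0.015,-0.05,0,0],[0.015,-0.05,0,0],[0.015,-0.05,0,0],[0.014,-0.045,0,0],[0.01,-0.03,0,0],[0.004,-0.015,0,0],[0,0,0,0],[0,0,0,0]]}}

```text
clock: 3.6
tcp_pos: [536.6, 210.1, 243.4]
tool_rot: [3.141, 0.0, 0.28]
force: [0.3, -0.8, 0.4]
grip_width: 1.001
```

```bash
python3 - <<'E'
from h import *
from station import capture,readout
w=capture("wrist"); save(w,"w2"); s=readout.state(); print(s["tcp_pos"],s["tool_rot"],s["joints"],s["clock"])
import pickle; pickle.dump(w,open("w2.pkl","wb"))
E
```

```text
[536.60762889 209.99432541 243.45665376] [3.14107257e+00 1.19551936e-04 2.79905737e-01] [-0.01137133  0.34519192 -0.52214614  1.69021717  0.18599253  1.15593537
 -1.87427222] 3.65
```

View pics/w2.png

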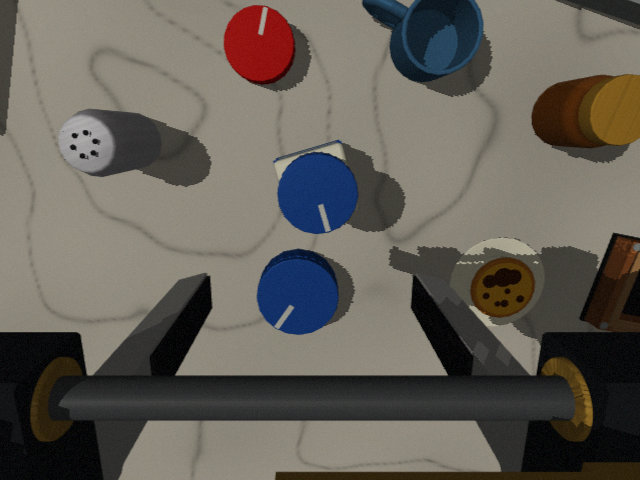

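```bash
python3 - <<'E'
import cv2
a=cv2.imread("pics/w2.png")
cv2.imwrite("pics/w2c.png",cv2.resize(a[125:245,255:375],(600,600),interpolation=cv2.INTER_CUBIC))
E
```

```text
(no output)
```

View pics/w2c.png

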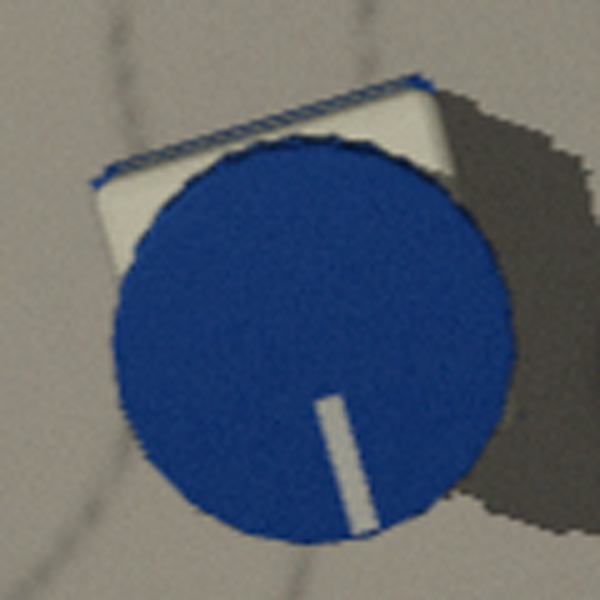

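```bash
python3 - <<'E'
from h import *
import pickle
w=pickle.load(open("w2.pkl","rb"))
f=lambda u,v:(255+(u-2)/5,125+(v-2)/5)
a=at(w,*f(114,341),105);b=at(w,*f(516,341),105);print("d",np.linalg.norm(a-b))
c=at(w,*f(314.5,341),105);print("lid c",c)
print("d vert",np.linalg.norm(at(w,*f(314,138),105)-at(w,*f(314,544),105)))
for p,q,z in[((98,182),(430,80),0),((120,178),(412,92),60),((330,398),(365,532),105)]:
    P,Q=at(w,*f(*p),z),at(w,*f(*q),z); e=Q-P
    print(z,P,Q,np.linalg.norm(e),np.degrees(np.arctan2(e[1],e[0])))
E
```

```text
d 61.276586066784105
lid c [563.3 212.5]
d vert 62.21205670929062
0 [567.  257.1] [604.4 199.1] 69.0127524447475 -57.18496074867841
60 [574.6 249.8] [602.1 206. ] 51.717405193996356 -57.87718350787729
105 [555.5 207.8] [536.7 196.5] 21.93467574412712 -148.99144615139943
```

```bash
python3 -c "
from h import *
print(tool(563.3-536.6,212.5-210,.28))"
```

```text
[0.02635107 0.00497606]
```

{"method": "step_arm", "body": {"deltas": [[0.01,0.002,0.01,0],[0.01,0.002,0.03,0],[0.006,0.001,0.03,0],[0,0,0.02,0],[0,0,0.01,0],[0,0,0,0]]}}

```text
clock: 4.4
tcp_pos: [562.6, 213.9, 143.3]
tool_rot: [-3.141, 0.0, 0.282]
force: [1.5, 0.3, 0.0]
grip_width: 0.999
```

```bash
python3 - <<'E'
from h import *
from station import capture,readout
w=capture("wrist"); save(w,"w3"); s=readout.state(); p=s["tcp_pos"];print(p,s["tool_rot"],s["clock"])
yaw=s["tool_rot"][2]
print(px(w,[563.3,212.5,105]))
for sgn in(-1,1): 
    t=p+sgn*47*np.array([np.sin(yaw),-np.cos(yaw),0])+np.array([0,0,-8]); print("tip",px(w,t))
E
```

```text
[562.86987468 214.05818885 143.99431965] [-3.14149386e+00 -4.98463124e-04  2.81853779e-01] 4.45
[313.61394127 268.86655789]
tip [210.32941669 290.70828109]
tip [410.73762036 290.838001  ]
```

View pics/w3.png

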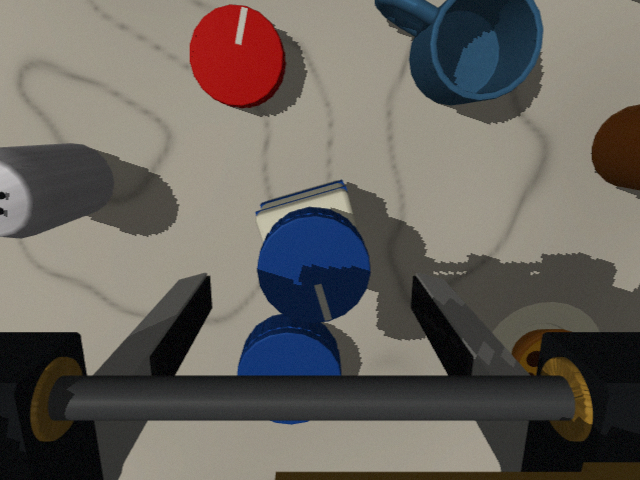

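{"method": "step_arm", "body": {"deltas": [[0.001,0.001,0.01,0],[0,0,0.015,0],[0,0,0.015,0],[0,0,0.012,0],[0,0,0.007,0],[0,0,0.003,0],[0,0,0,0]]}}

```text
clock: 5.32
tcp_pos: [564.0, 213.3, 81.5]
tool_rot: [-3.141, -0.0, 0.282]
force: [-0.5, -0.3, 0.5]
grip_width: 0.998
```

{"method": "step_arm", "body": {"deltas": [[0,0,0,0],[0,0,0,0],[0,0,0,0],[0,0,0,0],[0,0,0,0],[0,0,0,0]], "gripper": 0.5}}

```text
clock: 6.08
tcp_pos: [564.0, 213.3, 81.6]
tool_rot: [-3.142, -0.0, 0.282]
force: [0.2, 0.0, 2.0]
grip_width: 0.651
```

```bash
python3 - <<'E'
from h import *
from station import capture,readout
w=capture("wrist"); save(w,"w4"); s=readout.state(); p=s["tcp_pos"];print(p,s["tool_rot"],s["clock"],s["force"],s["grip_width"])
E
```

```text
[563.97552355 213.25786173  81.5469385 ] [-3.14157348e+00 -4.73679673e-05  2.81792703e-01] 6.125 [-0.65073459 -1.10789818  2.55375611] 0.6515022069469188
```

View pics/w4.png

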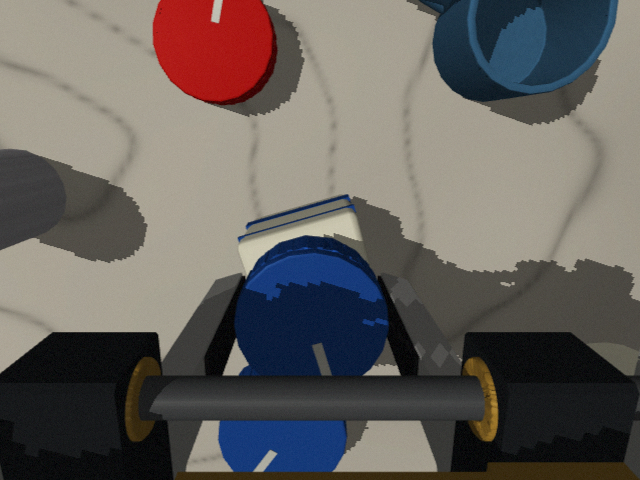

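{"method": "step_arm", "body": {"deltas": [[0,0,-0.002,0],[0,0,-0.005,0],[0,0,-0.01,0],[0,0,-0.015,0],[0,0,-0.02,0],[0,0,-0.025,0],[0,0,-0.02,0],[0,0,-0.01,0],[0,0,-0.003,0],[0,0,0,0]], "gripper": 0.4}}

```text
clock: 7.38
tcp_pos: [563.7, 213.1, 191.0]
tool_rot: [-3.142, 0.001, 0.282]
force: [-0.0, -0.3, -3.6]
grip_width: 0.653
```

```bash
python3 - <<'E'
from h import *
from station import capture,readout
import pickle
w=capture("wrist"); save(w,"w5"); pickle.dump(w,open("w5.pkl","wb")); s=readout.state(); p=s["tcp_pos"];print(p,s["tool_rot"],s["clock"],s["force"],s["grip_width"])
a=cv2.imread("pics/w5.png")
cv2.imwrite("pics/w5c.png",cv2.resize(a[180:360,200:420],(770,630),interpolation=cv2.INTER_CUBIC)[:600])
E
```

```text
[563.63742266 213.10192753 190.78116245] [-3.14156602e+00  1.08035378e-03  2.81792813e-01] 7.425 [-0.92726609 -0.1316159  -4.55467603] 0.6546378580197028
```

View pics/w5c.png

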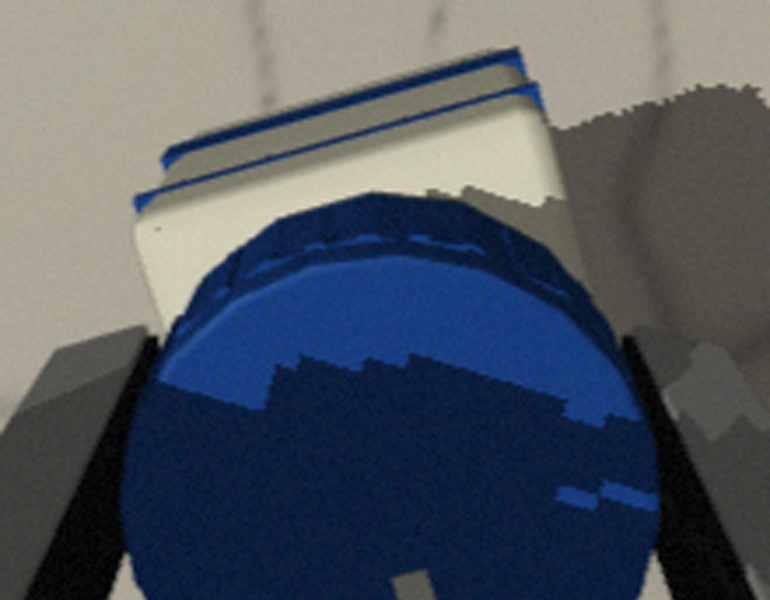

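```bash
python3 - <<'E'
from h import *
import pickle
w=pickle.load(open("w5.pkl","rb"))
f=lambda u,v:(200+(u-1.3)/3.5,180+(v-1.3)/3.5)
for p,q,z in[((168,162),(520,58),111),((140,206),(536,94),160)]:
    P,Q=at(w,*f(*p),z),at(w,*f(*q),z); e=Q-P
    m=(P+Q)/2; n=np.array([-e[1],e[0]])/np.linalg.norm(e)
    print(z,P,Q,np.linalg.norm(e),np.degrees(np.arctan2(e[1],e[0])), m, m-31*n*np.sign(n@(m-[564,213])))
print(tool(549.4-563.7,-154.9-213.1,.2818))
E
```

```text
111 [566.3 255.5] [602.1 200.2] 65.87662711463001 -57.081871003420254 [584.2  227.85] [558.17711335 211.00335729]
160 [572.1 253.6] [604.2 202.9] 60.00749953130858 -57.66062292025872 [588.15 228.25] [561.95827376 211.66707274]
[-0.11607127  0.34950815]
```

{"method": "step_arm", "body": {"deltas": [[-0.004,0.012,0,0],[-0.009,0.027,0,0],[-0.013,0.04,0,0],[-0.013,0.04,0,0],[-0.013,0.04,0,0],[-0.013,0.04,0,0],[-0.013,0.04,0,0],[-0.013,0.04,0,0],[-0.012,0.035,0,0],[-0.008,0.022,0,0],[-0.004,0.01,0,0],[-0.001,0.003,0,0]]}}

```text
clock: 8.93
tcp_pos: [549.3, -154.5, 191.2]
tool_rot: [-3.141, 0.0, 0.281]
force: [-0.7, 0.4, -3.9]
grip_width: 0.653
```

{"method": "step_arm", "body": {"deltas": [[0,0,0,3],[0,0,0,6],[0,0,0,7],[0,0,0,6],[0,0,0,4],[0,0,0,1.7],[0,0,0,0],[0,0,0,0]]}}

```text
clock: 9.93
tcp_pos: [549.6, -154.0, 191.4]
tool_rot: [-3.141, 0.0, -0.2]
force: [-0.7, 0.2, -3.8]
grip_width: 0.65
```

```bash
python3 - <<'E'
from h import *
from station import capture,readout
import pickle
w=capture("wrist"); save(w,"w6"); pickle.dump(w,open("w6.pkl","wb")); s=readout.state(); p=s["tcp_pos"];print(p,s["tool_rot"],s["joints"],s["clock"],s["force"],s["grip_width"])
print(tool(549.4-p[0],-154.9-p[1],s["tool_rot"][2]))
t=capture("scene"); save(t,"s6")
b=cv2.imread("pics/s6.png");cv2.imwrite("pics/s6c.png",cv2.resize(b[100:280,180:400],(770,630))[:600])
E
```

```text
[ 549.56117365 -154.10838604  191.41293393] [-3.14146739e+00  1.29007482e-04 -2.00576337e-01] [ 0.45635505  0.35836452 -0.29474763  1.76672657  0.11869858  1.0339763
 -1.65294026] 9.975 [-0.56288077  0.64919512 -4.12688657] 0.6531256912868688
[-2.25896676e-07  8.07854913e-04]
```

View pics/w6.png

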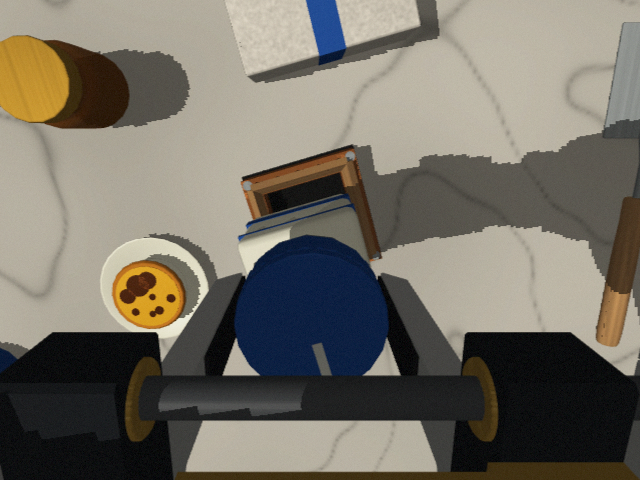

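View pics/s6c.png

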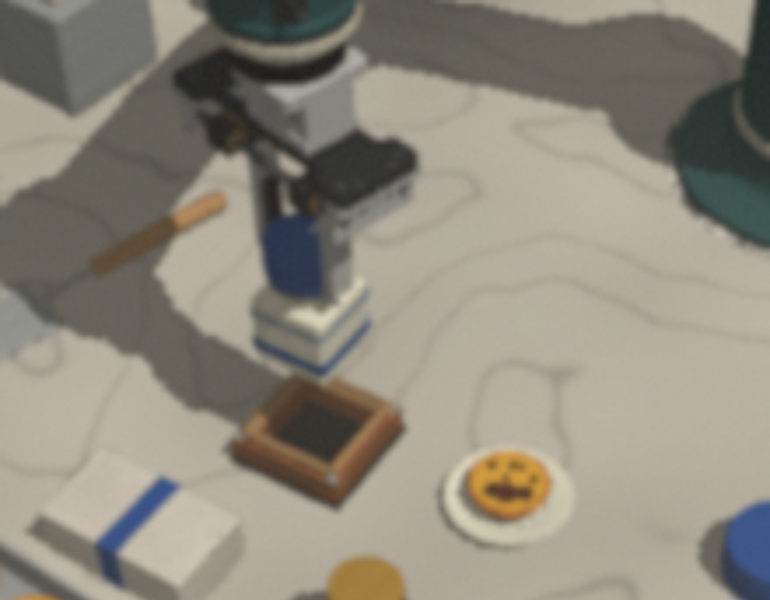

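```bash
python3 - <<'E'
from h import *
a=cv2.imread("pics/w6.png")
cv2.imwrite("pics/w6c.png",cv2.resize(a[135:285,220:395],(700,600),interpolation=cv2.INTER_CUBIC))
E
```

```text
(no output)
```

View pics/w6c.png

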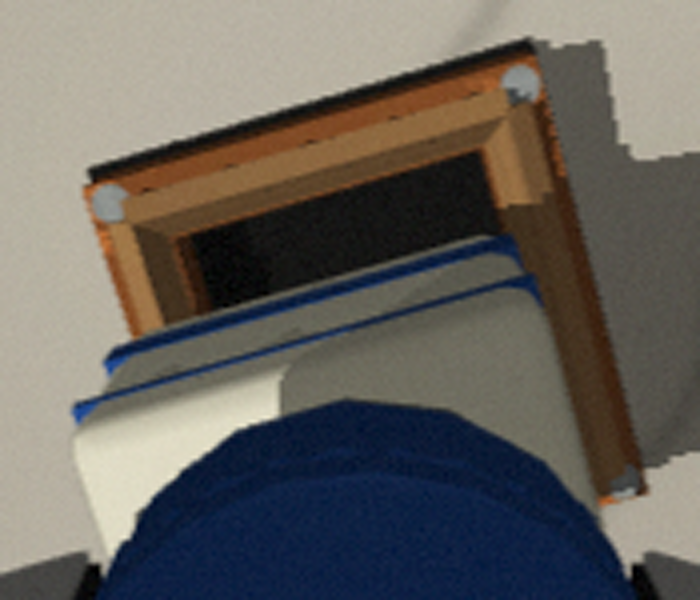

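```bash
python3 - <<'E'
from h import *
import pickle
w=pickle.load(open("w6.pkl","rb"))
f=lambda u,v:(220+(u-1.5)/4,135+(v-1.5)/4)
def go(n,p,q,z,off):
    P,Q=at(w,*f(*p),z),at(w,*f(*q),z); e=Q-P
    m=(P+Q)/2; n_=np.array([-e[1],e[0]])/np.linalg.norm(e); n_*=np.sign(n_@(m-[549,-155]))
    print(n,P,Q,np.linalg.norm(e).round(1),np.degrees(np.arctan2(e[1],e[0])).round(2),"centre",m-off*n_)
go("brace screws",(109,203),(520,82),36,42.7)
go("brace screws side",(520,82),(625,482),36,42.7)
go("jar base",(112,362),(512,246),112,31)
go("jar band",(78,412),(535,284),158,31)
E
```

```text
brace screws [ 589.  -109.7] [ 596.1 -194.4] 85.0 -85.21 centre [ 549.99923351 -155.6168293 ]
brace screws side [ 596.1 -194.4] [ 510.8 -201.6] 85.6 -175.18 centre [ 549.8585509  -155.45130445]
jar base [ 572.2 -118. ] [ 577.9 -182.9] 65.1 -84.98 centre [ 544.16887441 -153.1622098 ]
jar band [ 575.8 -121.4] [ 580.6 -182.4] 61.2 -85.5 centre [ 547.29553079 -154.33182709]
```

```bash
python3 - <<'E'
from h import *
import pickle
from station import capture
w=pickle.load(open("w6.pkl","rb")); s=capture("scene")
th=np.radians(4.9); c=np.array([549.5,-154.1])
A=np.array([np.cos(th),np.sin(th)]);B=np.array([-A[1],A[0]])
for i,j in[(1,1),(1,-1),(-1,1)]:
  for z in(110,170):
    p=np.append(c+29.5*(i*A+j*B),z)
    u=px(w,p);v=px(s,p)
    print(i,j,z,"w6c",((u-[220,135])*4).round(),"s6c",((v-[180,100])*3.5).round())
for i,j in[(1,1),(1,-1),(-1,1),(-1,-1)]:
    p=np.append(np.array([549.7,-155.2])+43*(i*A+j*B),36); print("brace screw",((px(s,p)-[180,100])*3.5).round(),((px(w,p)-[220,135])*4).round())
E
```

```text
1 1 110 w6c [132. 327.] s6c [319. 386.]
1 1 170 w6c [ 65. 430.] s6c [314. 326.]
1 -1 110 w6c [493. 223.] s6c [252. 356.]
1 -1 170 w6c [531. 297.] s6c [245. 297.]
-1 1 110 w6c [244. 660.] s6c [363. 338.]
-1 1 170 w6c [212. 845.] s6c [360. 278.]
brace screw [328. 472.] [103. 203.]
brace screw [234. 429.] [518.  80.]
brace screw [389. 401.] [232. 590.]
brace screw [297. 361.] [624. 482.]
```

{"method": "step_arm", "body": {"deltas": [[0.0015,0.0007,0.006,0],[0,0,0.015,0],[0,0,0.018,0],[0,0,0.015,0],[0,0,0.01,0],[0,0,0.006,0],[0,0,0,0],[0,0,0,0]]}}

```text
clock: 11.08
tcp_pos: [551.2, -155.3, 121.9]
tool_rot: [3.142, -0.001, -0.202]
force: [0.2, 0.4, -3.7]
grip_width: 0.651
```

```bash
python3 - <<'E'
from h import *
from station import capture,readout
import pickle
w=capture("wrist"); save(w,"w7"); s=readout.state(); p=s["tcp_pos"];print(p,s["tool_rot"],s["clock"],s["force"],s["grip_width"])
a=cv2.imread("pics/w7.png")
cv2.imwrite("pics/w7c.png",cv2.resize(a[135:285,220:395],(700,600),interpolation=cv2.INTER_CUBIC))
E
```

```text
[ 551.16967231 -155.30306911  121.91529255] [ 3.14153790e+00 -7.11689039e-04 -2.01707308e-01] 11.125 [-0.40522263 -0.08627472 -4.87096629] 0.6520592714000337
```

View pics/w7c.png

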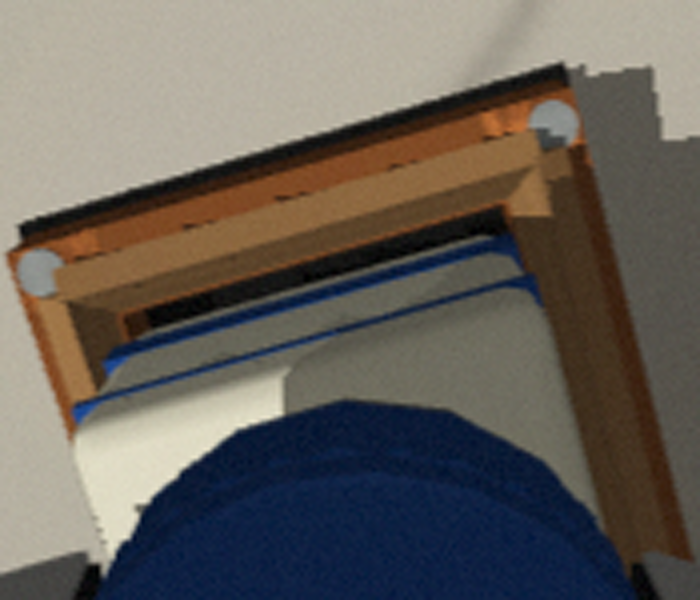

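```bash
python3 - <<'E'
from h import *
from station import capture
w=capture("wrist")
f=lambda u,v:(220+(u-1.5)/4,135+(v-1.5)/4)
def go(n,p,q,z,off):
    P,Q=at(w,*f(*p),z),at(w,*f(*q),z); e=Q-P
    m=(P+Q)/2; n_=np.array([-e[1],e[0]])/np.linalg.norm(e); n_*=np.sign(n_@(m-[549,-155]))
    print(n,P,Q,np.linalg.norm(e).round(1),np.degrees(np.arctan2(e[1],e[0])).round(2),"centre",m-off*n_)
go("screws",(42,273),(553,121),36,42.7)
for z in(42,48,54): go("jar base",(108,362),(514,246),z,31)
go("jar band",(76,412),(537,284),88,31)
E
```

```text
screws [ 589.  -110.5] [ 596.4 -194.4] 84.2 -84.96 centre [ 550.16512488 -156.20158613]
jar base [ 574.  -118.6] [ 579.3 -184.6] 66.2 -85.41 centre [ 545.74947211 -154.08140603]
jar base [ 575.2 -119.8] [ 580.4 -184.3] 64.7 -85.39 centre [ 546.90025549 -154.54114219]
jar base [ 576.3 -121. ] [ 581.4 -183.9] 63.1 -85.36 centre [ 547.95139951 -154.95529193]
jar band [ 577.4 -122.3] [ 582. -184.] 61.9 -85.74 centre [ 548.78579681 -155.45478662]
```

{"method": "step_arm", "body": {"deltas": [[0.0013,0.0005,0.003,0],[0,0,0.004,0],[0,0,0.004,0],[0,0,0.004,0],[0,0,0.004,0],[0,0,0,0]]}}

```text
clock: 11.92
tcp_pos: [551.9, -155.9, 102.1]
tool_rot: [-3.141, 0.001, -0.202]
force: [-0.1, -0.3, -3.6]
grip_width: 0.653
```

{"method": "step_arm", "body": {"deltas": [[0,0,0.003,0],[0,0,0.003,0],[0,0,0.003,0],[0,0,0.003,0],[0,0,0,0]]}}

```text
clock: 12.55
tcp_pos: [551.9, -155.9, 90.2]
tool_rot: [-3.142, 0.001, -0.202]
force: [0.2, 0.4, -4.0]
grip_width: 0.646
```

{"method": "step_arm", "body": {"deltas": [[0,0,0.0015,0],[0,0,0.0015,0],[0,0,0.001,0],[0,0,0,0]]}}

```text
clock: 13.05
tcp_pos: [552.3, -156.0, 86.6]
tool_rot: [-3.142, -0.0, -0.202]
force: [-0.7, -0.1, -1.2]
grip_width: 0.65
```

{"method": "step_arm", "body": {"deltas": [[0,0,0.0005,0],[0,0,0,0],[0,0,0,0]]}}

```text
clock: 13.42
tcp_pos: [552.3, -156.0, 86.5]
tool_rot: [3.142, -0.001, -0.202]
force: [-2.5, 0.4, 7.3]
grip_width: 0.654
```

```bash
python3 - <<'E'
from h import *
from station import capture,readout
w=capture("wrist"); save(w,"w8"); s=readout.state(); p=s["tcp_pos"];print(p,s["tool_rot"],s["clock"],s["force"],s["wrist_torque"],s["grip_width"])
save(capture("scene"),"s8")
a=cv2.imread("pics/w8.png")
cv2.imwrite("pics/w8c.png",cv2.resize(a[135:435,180:440],(520,600),interpolation=cv2.INTER_CUBIC))
E
```

```text
[ 552.30648255 -156.0127679    86.50492289] [ 3.14149809e+00 -5.48201039e-04 -2.01628289e-01] 13.475 [-1.67731413  0.63404355  7.19138769] [0.18394951 0.59547033 0.01533184] 0.6455843403671867
```

View pics/w8c.png

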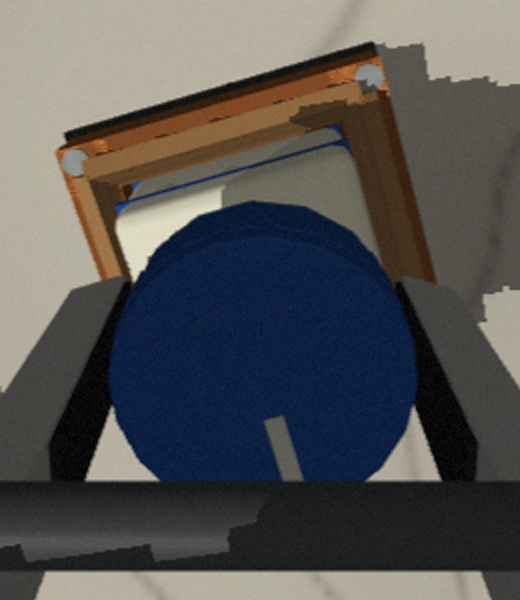

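Seated: contact came at TCP z 86.5, which matches the expected height. Next I'll turn the lid anticlockwise in stages.

{"method": "step_arm", "body": {"deltas": [[0,0,0,-2],[0,0,0,-4],[0,0,0,-4],[0,0,0,-4],[0,0,0,-4],[0,0,0,-2],[0,0,0,0]]}}

```text
clock: 14.4
tcp_pos: [552.3, -156.1, 86.5]
tool_rot: [3.141, -0.0, 0.147]
force: [-4.1, 1.5, 7.7]
grip_width: 0.653
```

```bash
python3 - <<'E'
from h import *
from station import capture,readout
w=capture("wrist"); save(w,"w9"); s=readout.state(); p=s["tcp_pos"];print(p,s["tool_rot"],s["clock"],s["force"],s["wrist_torque"],s["grip_width"])
a=cv2.imread("pics/w9.png")
cv2.imwrite("pics/w9c.png",cv2.resize(a[135:435,180:440],(520,600),interpolation=cv2.INTER_CUBIC))
E
```

```text
[ 552.26539257 -156.07077644   86.51766443] [ 3.14142981e+00 -4.55212820e-04  1.47061061e-01] 14.45 [-2.92419678  1.06139585  7.80745091] [ 0.18895787  0.76874004 -0.28559777] 0.6488934749587532
```

View pics/w9c.png

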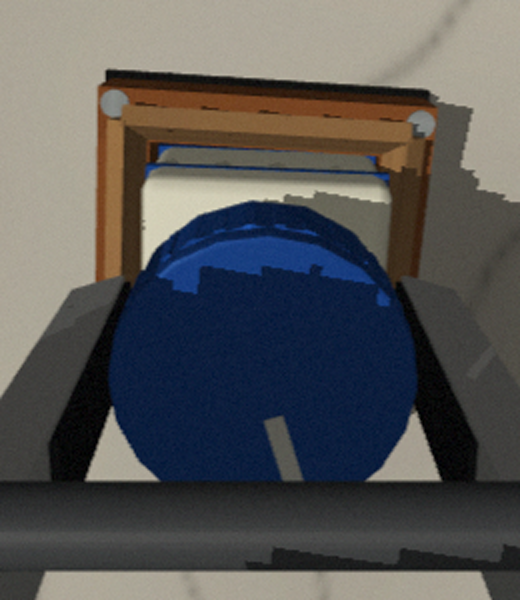

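The stripe stays fixed relative to the fingers, so there's no slip, and the jar has rotated only within its play. Continuing.

{"method": "step_arm", "body": {"deltas": [[0,0,0,-2],[0,0,0,-5],[0,0,0,-5],[0,0,0,-5],[0,0,0,-5],[0,0,0,-5],[0,0,0,-5],[0,0,0,-5],[0,0,0,-4],[0,0,0,-3],[0,0,0,0]]}}

```text
clock: 15.82
tcp_pos: [551.8, -155.2, 86.5]
tool_rot: [-3.141, -0.0, 0.916]
force: [-6.6, 5.9, 13.5]
grip_width: 0.648
```

```bash
python3 - <<'E'
from h import *
from station import capture,readout
w=capture("wrist"); save(w,"w10"); s=readout.state(); p=s["tcp_pos"];print(p,s["tool_rot"],s["clock"],s["force"],s["wrist_torque"],s["grip_width"])
a=cv2.imread("pics/w10.png")
cv2.imwrite("pics/w10c.png",cv2.resize(a[135:435,180:440],(520,600),interpolation=cv2.INTER_CUBIC))
E
```

```text
[ 551.84854899 -155.16316018   86.48916348] [-3.14061672e+00 -2.16880225e-04  9.15692543e-01] 15.875 [-7.33753035  6.02336044 12.42119507] [ 1.33076967  1.74370404 -0.23260412] 0.6510639583136225
```

View pics/w10c.png

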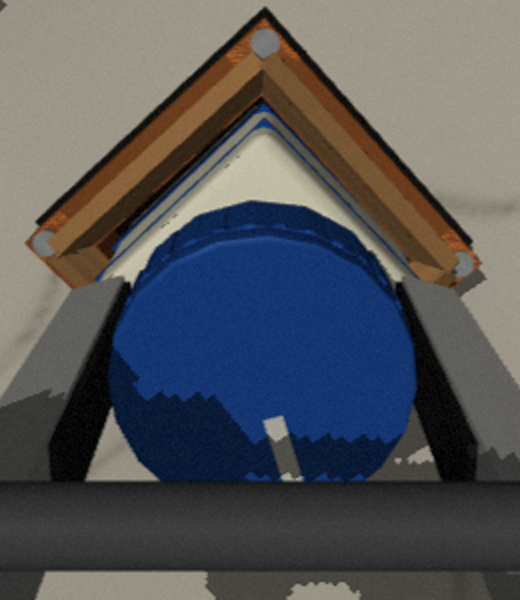

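{"method": "step_arm", "body": {"deltas": [[0,-0.0005,0,-2],[0,-0.0005,0,-3],[0,0,0,-3],[0,0,0,-1],[0,0,0,0],[0,0,0,0]]}}

```text
clock: 16.62
tcp_pos: [551.4, -154.9, 86.5]
tool_rot: [-3.141, -0.0, 1.072]
force: [-4.0, 4.6, 9.5]
grip_width: 0.655
```

```bash
python3 - <<'E'
from h import *
from station import capture,readout
w=capture("wrist"); save(w,"w11"); s=readout.state(); p=s["tcp_pos"];print(p,s["tool_rot"],s["joints"],s["clock"],s["force"],s["wrist_torque"],s["grip_width"])
a=cv2.imread("pics/w11.png")
cv2.imwrite("pics/w11c.png",cv2.resize(a[135:435,180:440],(520,600),interpolation=cv2.INTER_CUBIC))
E
```

```text
[ 551.33596764 -154.86933149   86.50141646] [-3.14143766e+00 -3.54305365e-04  1.07227274e+00] [ 0.6563239   0.54061972 -0.56258513  1.83551738  0.36672607  0.87035075
 -0.58052682] 16.675 [-3.36207802  3.41566546  9.53897007] [ 0.89907918  1.01913085 -0.39764417] 0.6523120480577493
```

View pics/w11c.png

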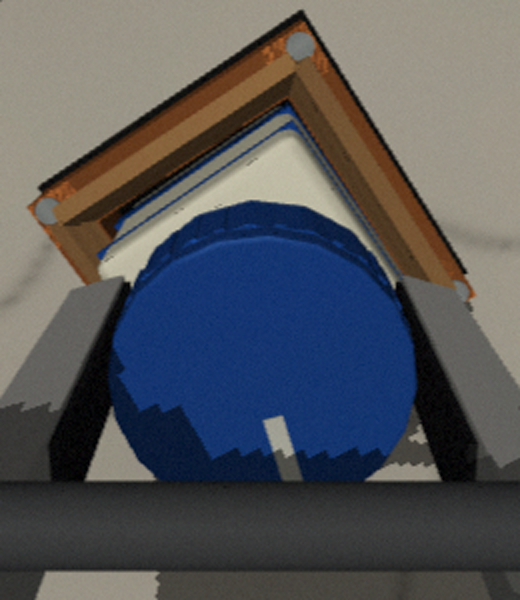

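{"method": "step_arm", "body": {"deltas": [[0,-0.0005,0,0],[0,0,-0.001,0],[0,0,-0.001,0],[0,0,-0.002,0],[0,0,-0.002,0],[0,0,0,0]]}}

```text
clock: 17.42
tcp_pos: [550.9, -155.3, 92.2]
tool_rot: [3.141, 0.0, 1.072]
force: [-0.6, -0.1, -0.6]
grip_width: 0.654
```

```bash
python3 - <<'E'
from h import *
from station import capture,readout
w=capture("wrist"); save(w,"w12"); s=readout.state(); p=s["tcp_pos"];print(p,s["tool_rot"],s["clock"],s["force"],s["wrist_torque"],s["grip_width"])
a=cv2.imread("pics/w12.png")
cv2.imwrite("pics/w12c.png",cv2.resize(a[135:435,180:440],(520,600),interpolation=cv2.INTER_CUBIC))
E
```

```text
[ 550.8944574  -155.28144606   92.06634546] [3.14138171e+00 7.48117393e-05 1.07236626e+00] 17.475 [-0.09508099 -0.25070646 -0.61642091] [ 0.01145844  0.05433617 -0.00173131] 0.6536665477577336
```

View pics/w12c.png

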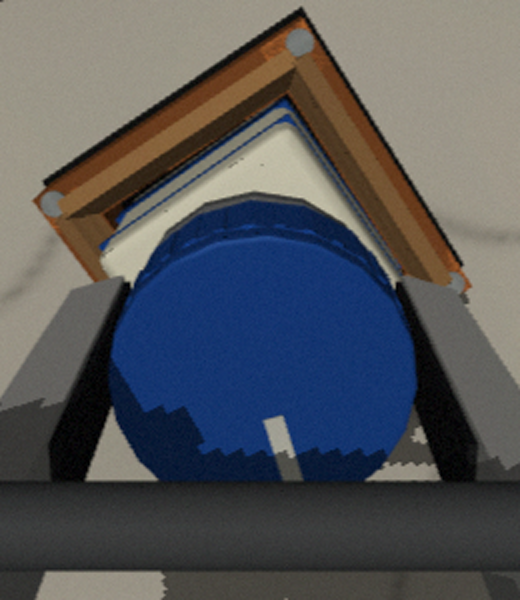

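The load is only -0.6 N, about the lid's own weight, so the lid is free and the jar is staying put. Lifting on.

{"method": "step_arm", "body": {"deltas": [[0,0,-0.002,0],[0,0,-0.003,0],[0,0,-0.005,0],[0,0,-0.005,0],[0,0,-0.006,0],[0,0,-0.006,0],[0,0,-0.005,0],[0,0,-0.004,0],[0,0,-0.002,0],[0,0,0,0],[0,0,0,0],[0,0,0,0]]}}

```text
clock: 18.98
tcp_pos: [550.8, -155.1, 129.8]
tool_rot: [-3.141, 0.0, 1.072]
force: [0.4, 0.2, -0.8]
grip_width: 0.652
```

```bash
python3 - <<'E'
from h import *
from station import capture,readout
w=capture("wrist"); save(w,"w13"); s=readout.state(); p=s["tcp_pos"];print(p,s["tool_rot"],s["clock"],s["force"],s["wrist_torque"],s["grip_width"],s["dq"])
save(capture("scene"),"s13"); save(capture("top"),"t13")
b=cv2.imread("pics/s13.png");cv2.imwrite("pics/s13c.png",cv2.resize(b[110:270,190:370],(675,600),interpolation=cv2.INTER_CUBIC))
E
```

```text
[ 550.78381647 -155.11694803  129.81367974] [-3.14134470e+00 -3.84277467e-05  1.07246066e+00] 19.025 [ 0.51490761 -0.36999658 -0.90788482] [-0.0057717  -0.01871009  0.00178276] 0.6503647959542207 [ 8.42027099e-04 -1.55339478e-03  6.13527827e-05  9.12753913e-04
 -4.25876209e-04  2.68554855e-04  1.15228822e-03]
```

View pics/w13.png

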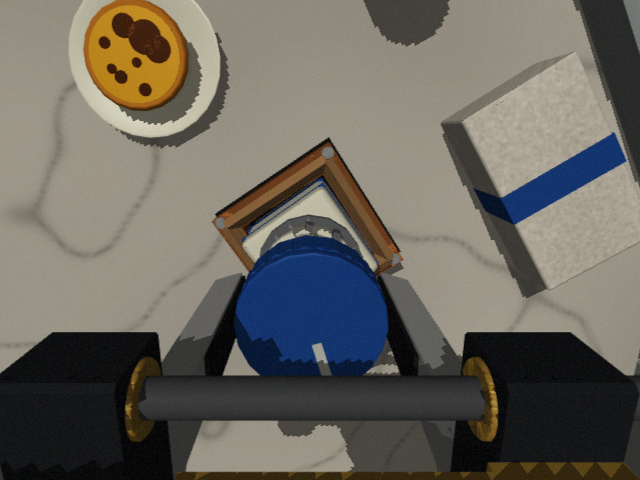

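View pics/s13c.png

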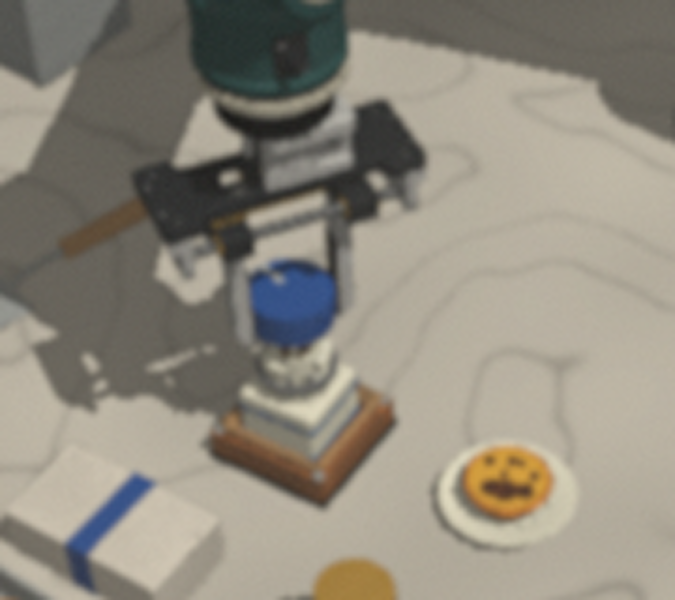

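View pics/t13.png

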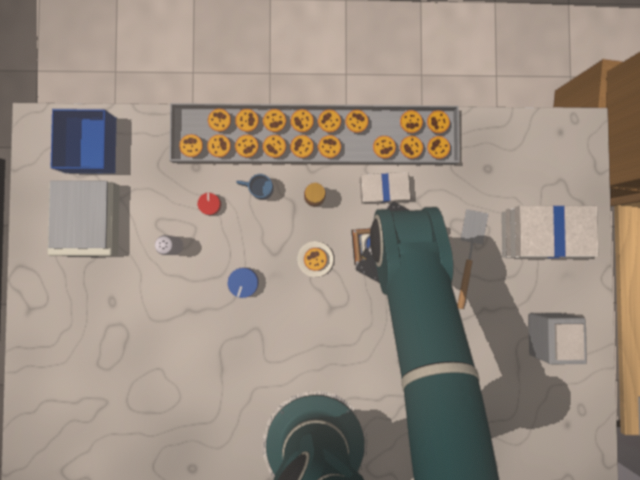

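The lid is held level about 24 mm above the rim, the jar stands in the brace, and nothing else has moved. Handing in.

```bash
python3 -c "
from station import r
print(r.sign_off())"
```

```text
the job is handed in; nothing more can be done
None
```

The job is handed in after about 19 s. The jar is standing in the brace with its lid off, and the gripper is holding the lid level above the open jar.

**What I did**
- I lifted the jar by its shut lid, turned it to match the brace and lowered it in. It touched down at TCP height 86.5 mm, exactly where the given sizes put it.
- I turned the gripper 1.27 rad anticlockwise. Allowing for the jar's twist in the pocket and the thread play, I estimate the thread at 1.15–1.27 rad; it was not measured directly.
- I then raised the lid 43 mm, which leaves about 24 mm between its lower edge and the rim.

**Last checks**
- **Lid:** the wrist load is about 0.9 N with almost no moment, near the lid's own weight, so it is touching only the gripper. It is level and still, and the stripe showed no slip in the fingers.
- **Scene:** the pictures show the jar still in the brace and the other things where they were.

**What disagreed**
- **Scene-camera reading:** my first rough lid position from the scene camera was about 7 mm off the other cameras. I used the wrist-camera value.
- **Jar measurement:** the jar's lower edge looked about 5 mm off and too wide. That fits if the blue band sits above a rounded bottom edge, and the jar seated normally.
- **Side force:** it reached about 9 N during the twist because the grip was slightly off-centre. I shifted the tool by 1 mm, then another 0.5 mm, and it was under 1 N once the lid was free.

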